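Draw the dish rack leg to its mark, close the cam slide and hold

ROBOT

A 6-joint arm with a two-finger parallel gripper is mounted at the origin on the work surface. World frame = base frame: x ahead of the robot, y to its left, z up, the work surface at z = 0. Lengths are in m, angles in degrees, forces in N, time in s.
With the tool pointing down it reaches from about 0.375 to 0.9 m from the base axis. Payload 3.1 kg.
Tool frame: the origin (TCP) lies at the very end of the fingers, on their centre line; the grasp point (between the pads) lies bot.grip_point_offset behind it (bot.grip_point_offset is the distance from the TCP to the grasp point, in m); z points along the fingers, y is the line along which they close (so a half turn about z gives the same grasp; the last joint's range is limited). The gripper opens to 87 mm and grips with 3 to 60 N. Pads are 19 mm wide; open, the fingers measure 117 mm over their backs; the gripper's body (75 mm by 190 mm) begins 51 mm behind the grasp point.
Start: joints at [58.413, 30.224, 82.088, -0, 67.689, -10.227], TCP at [0.228, 0.582, 0.223] pointing down, gripper open.
Joint ranges: [-176.69, 176.69], [-43.24, 126.21], [12.49, 139.97], [-82, 262], [0, 151.66], [-163.58, 163.58]. Speed limits (degrees/s): [159.86, 159.86, 180, 180, 180, 180].

INTERFACE

Orientations are given as a 3x3 rotation matrix whose columns are the frame's x, y, z axes.
In Python, from rig import bot, viewer, ticket gives the robot as it stands.
- The arm moves only by the tool servo_tool, never from a script. Its argument "targets" is a list of rows, each an object with "offset": the shift along the tool's x, y, z in m, a list of three; "dr": the turn, a rotation vector about the tool's x, y, z in degrees, a list of three. In form: [{"offset": [x, y, z], "dr": [ax, ay, az]}, ...]. A call has 1 to 20 rows; each row is the pose to reach, as a shift and turn from the pose commanded when the call began, along the tool's axes at that moment; what a row does not reach only later rows make up. A row lasts 1/12 s, in which the tool goes at most 41.7 mm and 7.16 degrees, less where a joint would pass 70% of its speed; a pose out of reach is approached as far as the arm can. A call with a gripper value outside its range is refused whole. "gripper" is the gripper command: -1 is fully open, 1 is shut, values between are in proportion, set as the call begins (left out, the last holds). The fingers move at their own pace and stop on an object; the grip force is fixed at half the most. Time passes only in rows, so rows that repeat a pose let the fingers close. It gives the time, the measured TCP pose, the force, the opening and the grip force at its end, in the units of the state.
- bot.read_state(): the state, without advancing time (a new reading comes with each control period).
- viewer.capture(name): name is "side" or "top" or "wrist"; returns a dict with "color" (480x640x3 uint8, red, green, blue), "camera_matrix" (3x3 intrinsics, pixels), "R" (3x3) and "t" (3): a world point X has camera coordinates R X + t. Camera axes: x right, y down, z forward; pixel columns grow to the right and rows downward; lengths in m; the calibration is good to about 2 mm. The wrist camera is an equidistant fisheye: a pixel r from the principal point sees the ray r / f radians off the axis. A picture is of the moment at which its call begins. There is no depth.
- ticket.hand_in(): hands the job in; it is judged then, once.
The state is a dict: "time_s": time; "joint_positions": joint angles; "qvel": joint speeds; "tau": joint torques, N m; "position": TCP position; "tcp_rot": TCP orientation; "force": force on the tool from outside, world axes, zero at the start; "moment": the same for the moment, N m; "opening": opening from 0.0 (shut) to 1.0 (fully open); "grasp_force": force on a finger pad.
Only numpy, scipy, OpenCV 4.12 (cv2) and the standard library are available. Lean on these libraries where they do the work, as an engineer would, in place of code of your own. Each camera call takes 0.05 s, during which the arm holds its last target. There are 200 camera calls.

TASK

Lift the steel tiffin by its handle and stand it in the green drip tray without dropping it, so that the rack's leg has room. Then draw the leg out by its blue handle until its black pointer lines up with the yellow length mark and, keeping it there, slide the orange cam fully closed along the handle. Finish while still holding the leg at the mark with the cam closed (a spring pulls the leg back in if you let go), and leave the other dishes where they are.

Things in the scene. Friction and masses are not known exactly. Their poses are not given: they have to be found in the camera images.
- rack: red plastic dish rack, fixed, 260 (x) x 300 (y) x 104 high, origin at the centre of its underside. The leg slides in an aluminium channel along its y at x = -100 (top z = 104) and comes out of its -y side (the robot's right). Two upright steel plates stand in it (top z 185, x -45 to 125, y 10 to 110); a steel kadai leans on its +y side (top about z 240).
- leg: aluminium leg, slides only along the rack's -y (0 to 160 out; starts fully in). Axes as the rack's; origin at the bottom middle of the blue handle, 102 above the counter, at rack x = -100, y = -180 when in. Bar 20 wide, 12 thick, top at z = 0, y -68 to +245. Blue handle: upright plate on the bar, 90 long (x -45 to +45), 10 thick (y), 48 high (z 0 to 48). 0.3 kg.
- foot (a point): underside of the leg's foot (26 x 20), which drops from the bar's outer end to 2 above the counter, 60 beyond the handle in -y: anything standing beyond it is in the way. A spring pulls the leg in with about 2 N when in and 5 to 8 N at the mark, plus 1 N of friction. The closed cam does not hold it against the spring.
- handle (a point): place to grip the blue handle of the leg: in the middle of its 10 mm thickness (close the fingers along the leg's y), at leg x = -22, 28 above the handle's bottom and 20 below its top, centred on the 45 mm of plain handle on the robot's side of the orange cam (cam open). Axes as the leg's.
- pointer (a point): tip of the black pointer on the inner part of the leg, at leg x = -20, y = +230, z = 5. At the length mark its y in the rack's frame equals that of mark.
- mark (a point): yellow length mark: top end of a yellow clip 8 wide (rack's y), 30 long, on the robot's side of the channel, fixed in an episode; the origin is the middle of its width, axes parallel to the rack's. The leg must come out 80 to 130 to reach it.
- cam (a joint): orange cam slide that rides astride the blue handle, in m: 0 open, 0.028 fully closed. It closes along the leg's +x (away from the robot), stays where it is left, takes about 2 N to push.
- cam_face (a point): centre of the cam's push face (towards the robot): at leg x = 0 open, +28 closed, 28 above the handle's bottom. The cam is two cheeks beside the handle, 7 to 27 off its mid-plane, 14 long in x, 6 to 48 above the handle's bottom, with a bridge over it (top at 55). Fingers straddling the handle and sliding along it in +x meet the cheeks with their sides.
- tiffin: closed round steel tiffin, 0.3 to 0.55 kg, 96 diameter, 85 high without its handle; starts upright on the counter in the path of the foot; origin at the centre of its underside, z up. The fixed arched carry handle runs along its x.
- tiffin_handle (a point): middle of the tiffin's black carry bar, 125 above its underside, on its axis: the bar is 12 x 12, 84 long in the tiffin's x, with 34 free beneath it and 64 between its two uprights.
- tray: green plastic drip tray, taken off the rack, fixed on the counter: 170 (x) x 180 (y) x 18 high, walls and floor 5 thick, origin at the centre of its underside (inner floor at z = 5).
- bowl: bystander: glass bowl 130 wide, 60 high, origin under its centre
- tumbler: bystander: steel tumbler 68 wide, 100 high, origin under its centre
- jar: bystander: amber glass jar 72 wide, 110 high, origin under its centre
Things that resemble listed ones, but are neither listed nor needed, are in the scene too. Leave any pink look-alike of the tiffin alone.

How it is judged:
By the outcome, as a careful person would: the job done as asked, in the order asked, and still so for the second after the job is handed in, while the arm keeps its last pose, push and grip.
It also fails if it takes over 54 s, if anything falls off the work surface, if the arm or the gripper's body presses on something with over 40 N, if the wrist force passes 120 N, or if a joint passes its speed limit or range.

## Working session

There is one attempt and no reset: what is moved stays moved. The work goes in short steps, Python scripts to look and compute and a tool call to move; the robot and the scene stay as the last step left them, time stands still between calls to the robot, and variables do not carry over. Pictures are saved under pics/ and viewed, at most 10 in all, crops included, and the job is handed in when it is done.

Besides the shell and the picture viewer there is one more tool, called after "Request:" by a JSON object that holds its "api" and its "payload". servo_tool: Moves the arm, as the interface text tells. Its arguments: {"type":"object","properties":{"targets":{"type":"array"},"gripper":{"type":"number"}},"required":["targets"]}

```bash
ls; mkdir -p pics; python3 - <<'E'
from rig import bot, viewer
import cv2, numpy as np, pickle
s=bot.read_state(); print(s['time_s'],s['position'],s['tcp_rot'],bot.grip_point_offset,s['opening'])
for n in('side','top','wrist'):
    c=viewer.capture(n); pickle.dump(c,open(f'pics/{n}0.pkl','wb'))
    cv2.imwrite(f'pics/{n}0.png',c['color'][...,::-1]); print(n,c['camera_matrix'].round(1).tolist(),c['R'].round(3).tolist(),c['t'].round(3))
E
```

```text
pics
0.0 [0.22720852 0.58146867 0.22156971] [[-9.31321007e-01  3.64197646e-01 -1.12128733e-03]
 [ 3.64199171e-01  9.31319315e-01 -1.81577879e-03]
 [ 3.82974186e-04 -2.09944485e-03 -9.99997723e-01]] 0.0187 0.999582963052254
side [[458.6, 0.0, 326.9], [0.0, 458.6, 241.6], [0.0, 0.0, 1.0]] [[-0.997, -0.08, -0.011], [-0.041, 0.614, -0.788], [0.07, -0.785, -0.615]] [0.556 0.187 1.158]
top [[497.9, 0.0, 311.0], [0.0, 497.9, 239.3], [0.0, 0.0, 1.0]] [[0.005, -1.0, -0.014], [-0.996, -0.003, -0.088], [0.088, 0.015, -0.996]] [-0.113  0.598  1.458]
wrist [[371.6, 0.0, 317.0], [0.0, 371.6, 245.1], [0.0, 0.0, 1.0]] [[0.365, 0.931, -0.003], [0.897, -0.351, 0.27], [0.251, -0.101, -0.963]] [-0.623 -0.033  0.392]
```

View pics/side0.png

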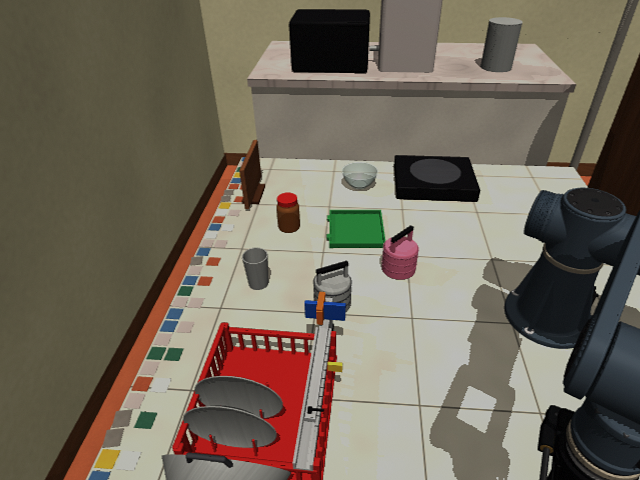

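View pics/top0.png

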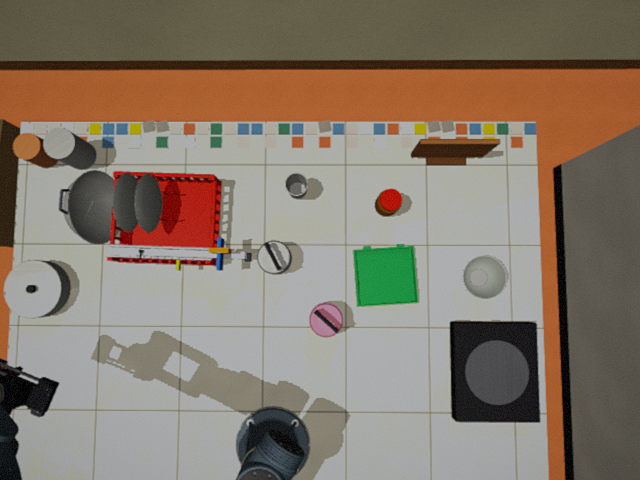

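Side view: steel tiffin at (333,285) with its bar at (332,268), pink look-alike at (400,258), green tray at (356,229), blue handle at (325,310), yellow clip at (336,367), and black pointer at (315,409). Top view: steel tiffin at (274,257), pink one at (326,320), tray at (386,276), and blue handle at (220,254). Two things could be the tiffin. The grey one at top (274,257) fits because it is steel and stands in the foot's path. The pink one at (326,320) must stay where it is. I'll confirm this with an enlarged crop and measure.

```bash
cat > h.py <<'E'
import cv2, numpy as np, pickle
from rig import bot, viewer
def grab(n,tag):
    c=viewer.capture(n); cv2.imwrite(f'pics/{n}{tag}.png',c['color'][...,::-1]); pickle.dump(c,open(f'pics/{n}{tag}.pkl','wb')); return c
def load(n,tag): return pickle.load(open(f'pics/{n}{tag}.pkl','rb'))
def ray(c,p):
    K=c['camera_matrix']; d=np.array([(p[0]-K[0,2])/K[0,0],(p[1]-K[1,2])/K[1,1],1.])
    R=np.array(c['R']); o=-R.T@c['t']; d=R.T@d; return o,d/np.linalg.norm(d)
def onz(c,p,z):
    o,d=ray(c,p); return o+d*(z-o[2])/d[2]
def tri(c1,p1,c2,p2):
    A=np.zeros((3,3)); b=np.zeros(3)
    rs=[ray(c1,p1),ray(c2,p2)]
    for o,d in rs:
        M=np.eye(3)-np.outer(d,d); A+=M; b+=M@o
    x=np.linalg.solve(A,b); return x,[np.linalg.norm(np.cross(x-o,d)) for o,d in rs]
def proj(c,X):
    q=np.array(c['camera_matrix'])@(np.array(c['R'])@X+c['t']); return q[:2]/q[2]
def hsv(c): return cv2.cvtColor(c['color'],cv2.COLOR_RGB2HSV)
def blobs(m,roi,mn=8):
    x0,y0,x1,y1=roi; k=np.zeros_like(m); k[y0:y1,x0:x1]=m[y0:y1,x0:x1]
    n,l,st,ce=cv2.connectedComponentsWithStats(k)
    return sorted([(int(st[i,4]),ce[i].round(1).tolist(),st[i,:4].tolist(),cv2.minAreaRect(np.argwhere(l==i)[:,::-1].astype(np.float32))) for i in range(1,n) if st[i,4]>=mn],key=lambda t:-t[0])[:4]
R_=lambda *a:cv2.inRange(*a)
COL=dict(green=((50,120,50),(75,255,255)),blue=((105,150,60),(125,255,255)),orange=((8,170,120),(18,255,255)),yellow=((24,150,120),(33,255,255)),black=((0,0,0),(180,255,50)))
E
python3 - <<'E'
from h import *
roi=dict(top=dict(green=(340,230,430,320),blue=(205,230,230,280),orange=(205,240,240,260),yellow=(165,250,200,280),black=(250,235,300,280),pointer=(120,245,170,268)),
 side=dict(green=(320,200,395,255),blue=(295,290,355,330),orange=(305,285,335,330),yellow=(320,350,350,380),black=(305,255,360,285),pointer=(300,395,330,420)))
for n in('top','side'):
    c=load(n,'0'); H=hsv(c)
    for k,r in roi[n].items():
        m=cv2.inRange(H,*COL['black' if k=='pointer' else k])
        for b in blobs(m,r): print(n,k,b[0],b[1],b[2],[np.round(v,1).tolist() for v in b[3]])
t=load('top','0')['color'][225:345,200:360]; s=load('side','0')['color'][240:420,290:430]
a=cv2.resize(t,(533,400),interpolation=cv2.INTER_CUBIC); b=cv2.resize(s,(267,343),interpolation=cv2.INTER_CUBIC)
o=np.zeros((400,800,3),np.uint8); o[:,:533]=a; o[:343,533:]=b
cv2.imwrite('pics/crop0.png',o[...,::-1])
E
```

```text
top green 3427 [385.3, 275.5] [354, 244, 64, 62] [[385.3, 274.4], [59.1, 60.5], 86.2]
top blue 62 [218.5, 261.0] [216, 253, 5, 17] [[218.0, 261.0], [16.0, 4.0], 90.0]
top blue 31 [219.6, 242.4] [217, 238, 5, 9] [[219.0, 242.0], [8.0, 4.0], 90.0]
top orange 8 [212.5, 247.0] [209, 247, 8, 1] [[212.5, 247.0], [7.0, 0.0], 180.0]
top yellow 29 [177.4, 263.7] [176, 260, 4, 10] [[177.5, 264.5], [9.0, 3.0], 90.0]
top black 81 [272.3, 255.9] [265, 243, 16, 27] [[272.4, 255.8], [28.6, 2.7], 63.4]
top black 8 [250.0, 256.5] [250, 253, 1, 8] [[250.0, 256.5], [7.0, 0.0], -90.0]
side green 2040 [355.6, 228.7] [327, 210, 58, 38] [[355.5, 228.5], [37.0, 57.0], 90.0]
side blue 372 [334.1, 310.5] [324, 302, 22, 19] [[334.0, 310.6], [21.2, 17.6], 4.4]
side blue 184 [310.3, 308.7] [305, 301, 12, 17] [[310.5, 309.0], [16.0, 11.0], 90.0]
side orange 158 [320.1, 305.0] [316, 292, 9, 32] [[319.5, 307.3], [6.8, 31.4], 6.8]
side yellow 45 [334.8, 363.4] [328, 362, 14, 5] [[334.6, 363.2], [13.5, 3.6], 8.7]
side black 182 [331.7, 267.5] [316, 261, 32, 15] [[331.8, 268.2], [7.5, 32.5], 76.0]
side pointer 60 [313.8, 409.6] [308, 407, 16, 7] [[315.5, 410.0], [6.0, 15.0], 90.0]
```

View pics/crop0.png

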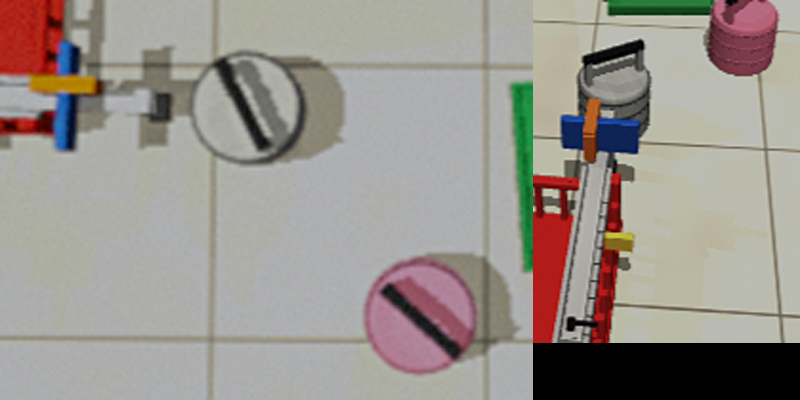

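The crop confirms it: the grey steel tiffin, with its bar centred near top pixel (272,256), stands in front of the foot at (250,256). The pink one at (326,320) is the look-alike. Now I'll convert these to poses.

```bash
python3 - <<'E'
from h import *
T=load('top','0');S=load('side','0')
pt=(272.3,256);ps=(331.7,267.8)
print('bar top z.129',onz(T,pt,.129),'side z.125',onz(S,ps,.125),'tri',tri(T,pt,S,ps))
def ends(c,roi,lo):
    m=cv2.inRange(hsv(c),*COL['black']);k=np.zeros_like(m);x0,y0,x1,y1=roi;k[y0:y1,x0:x1]=m[y0:y1,x0:x1]
    n,l,st,ce=cv2.connectedComponentsWithStats(k);i=1+np.argmax(st[1:,4]);p=np.argwhere(l==i)[:,::-1].astype(np.float32)
    vx,vy,x,y=cv2.fitLine(p,cv2.DIST_L2,0,.01,.01).ravel();t=(p-[x,y])@[vx,vy]
    a,b=[onz(c,(x+vx*q,y+vy*q),lo) for q in(t.min(),t.max())];d=b-a
    print('bar ends',a.round(4),b.round(4),'len',np.linalg.norm(d),'ang',np.degrees(np.arctan2(d[1],d[0])))
ends(T,(250,235,300,280),.13);ends(S,(305,255,360,285),.125)
for c,n,roi in((T,'top',(340,230,430,320)),(S,'side',(320,200,395,255))):
    m=cv2.inRange(hsv(c),*COL['green']);k=np.zeros_like(m);x0,y0,x1,y1=roi;k[y0:y1,x0:x1]=m[y0:y1,x0:x1]
    k=cv2.morphologyEx(k,cv2.MORPH_OPEN,np.ones((9,9)))
    p=np.argwhere(k)[:,::-1]; w=np.array([onz(c,q,.014)[:2] for q in p]).astype(np.float32)
    print(n,'tray',cv2.minAreaRect(w))
# rack red rect
m=cv2.inRange(hsv(T),(0,150,80),(6,255,255));p=np.argwhere(m[160:275,95:240])[:,::-1]+[95,160]
w=np.array([onz(T,q,.1)[:2] for q in p]).astype(np.float32);print('rack@.1',cv2.minAreaRect(w))
# blue handle: top corners side image, plane z=.150
m=cv2.inRange(hsv(S),*COL['blue'])|cv2.inRange(hsv(S),*COL['orange']);k=np.zeros_like(m);k[298:330,300:350]=m[298:330,300:350]
r=cv2.minAreaRect(np.argwhere(cv2.inRange(hsv(S),*COL['blue'])*(k>0))[:,::-1].astype(np.float32));bp=cv2.boxPoints(r);print('blue box',bp.tolist())
for q in bp: print(onz(S,q,.150).round(4),onz(S,q,.102).round(4))
print('blue top-view',onz(T,(218.5,238),.15),onz(T,(217.5,270),.15))
print('clip',tri(T,(177.4,263.7),S,(334.8,363.4)),'pointer S z.107',onz(S,(313.8,409.6),.107))
E
```

```text
bar top z.129 [ 0.54297568 -0.00510566  0.129     ] side z.125 [ 0.54465109 -0.00388794  0.125     ] tri (array([ 0.54396952, -0.00464783,  0.12430737]), [np.float64(0.0007390822393658579), np.float64(0.0007390822393659882)])
bar ends [0.5787 0.0131 0.13  ] [ 0.508  -0.0232  0.13  ] len 0.0794166355608648 ang -152.80179533162902
bar ends [0.5815 0.0141 0.125 ] [ 0.5073 -0.0241  0.125 ] len 0.08335637524015499 ang -152.78317250130573
top tray ((0.4920521378517151, -0.33154618740081787), (0.16742156445980072, 0.17887073755264282), 3.9600162506103516)
side tray ((0.49108022451400757, -0.326682984828949), (0.1664123684167862, 0.1962776631116867), 3.8105762004852295)
rack@.1 ((0.6524306535720825, 0.30542218685150146), (0.3110286295413971, 0.2611248195171356), 88.1434555053711)
blue box [[303.76470947265625, 317.0588073730469], [305.11175537109375, 299.5470275878906], [345.2587890625, 302.6352844238281], [343.9117431640625, 320.1470642089844]]
[0.5897 0.1846 0.15  ] [0.597  0.1407 0.102 ]
[0.5929 0.1333 0.15  ] [0.6005 0.086  0.102 ]
[0.505  0.1366 0.15  ] [0.5066 0.0895 0.102 ]
[0.5053 0.1873 0.15  ] [0.507  0.1436 0.102 ]
blue top-view [0.59058161 0.14088062 0.15      ] [0.50316357 0.14178324 0.15      ]
clip (array([0.52037129, 0.26425724, 0.10601072]), [np.float64(0.0011557647073262556), np.float64(0.0011557647073262645)]) pointer S z.107 [0.55070342 0.3701673  0.107     ]
```

Request:
{"api": "servo_tool", "payload": {"targets": [{"offset": [-0.508,-0.431,0],"dr": [0,0,131.4]},{"offset": [-0.508,-0.431,0],"dr": [0,0,131.4]},{"offset": [-0.508,-0.431,0],"dr": [0,0,131.4]},{"offset": [-0.508,-0.431,0],"dr": [0,0,131.4]},{"offset": [-0.508,-0.431,0],"dr": [0,0,131.4]},{"offset": [-0.508,-0.431,0],"dr": [0,0,131.4]},{"offset": [-0.508,-0.431,0],"dr": [0,0,131.4]},{"offset": [-0.508,-0.431,0],"dr": [0,0,131.4]},{"offset": [-0.508,-0.431,0],"dr": [0,0,131.4]},{"offset": [-0.508,-0.431,0],"dr": [0,0,131.4]},{"offset": [-0.508,-0.431,0],"dr": [0,0,131.4]},{"offset": [-0.508,-0.431,0],"dr": [0,0,131.4]},{"offset": [-0.508,-0.431,0],"dr": [0,0,131.4]},{"offset": [-0.508,-0.431,0],"dr": [0,0,131.4]},{"offset": [-0.508,-0.431,0],"dr": [0,0,131.4]},{"offset": [-0.508,-0.431,0],"dr": [0,0,131.4]},{"offset": [-0.508,-0.431,0],"dr": [0,0,131.4]},{"offset": [-0.508,-0.431,0],"dr": [0,0,131.4]},{"offset": [-0.508,-0.431,0],"dr": [0,0,131.4]},{"offset": [-0.508,-0.431,0],"dr": [0,0,131.4]}], "gripper": -1}}

```text
time_s: 1.82
position: [0.5436, -0.0049, 0.2222]
tcp_rot: [[0.89, 0.456, -0.001], [0.456, -0.89, 0.0], [-0.001, -0.001, -1.0]]
force: [0.7, -0.0, -0.0]
opening: 1.008
grasp_force: 0.0
```

Request:
{"api": "servo_tool", "payload": {"targets": [{"offset": [0,0,0.03],"dr": [0,0,0]},{"offset": [0,0,0.06],"dr": [0,0,0]},{"offset": [0,0,0.085],"dr": [0,0,0]},{"offset": [0,0,0.105],"dr": [0,0,0]},{"offset": [0,0,0.115],"dr": [0,0,0]},{"offset": [0,0,0.115],"dr": [0,0,0]},{"offset": [0,0,0.115],"dr": [0,0,0]}]}}

```text
time_s: 2.4
position: [0.5438, -0.0042, 0.1076]
tcp_rot: [[0.889, 0.458, -0.0], [0.458, -0.889, 0.0], [-0.0, -0.0, -1.0]]
force: [1.0, 0.2, 0.8]
opening: 0.997
grasp_force: 0.0
```

Request:
{"api": "servo_tool", "payload": {"targets": [{"offset": [0,0,0],"dr": [0,0,0]},{"offset": [0,0,0],"dr": [0,0,0]},{"offset": [0,0,0],"dr": [0,0,0]},{"offset": [0,0,0],"dr": [0,0,0]},{"offset": [0,0,0],"dr": [0,0,0]},{"offset": [0,0,0],"dr": [0,0,0]},{"offset": [0,0,0],"dr": [0,0,0]},{"offset": [0,0,0],"dr": [0,0,0]},{"offset": [0,0,0],"dr": [0,0,0]},{"offset": [0,0,0],"dr": [0,0,0]}], "gripper": 1}}

```text
time_s: 3.23
position: [0.5437, -0.0044, 0.1075]
tcp_rot: [[0.889, 0.458, -0.0], [0.458, -0.889, 0.0], [-0.0, -0.0, -1.0]]
force: [0.5, -0.1, 0.4]
opening: 0.326
grasp_force: 0.0
```

Request:
{"api": "servo_tool", "payload": {"targets": [{"offset": [0,0,0],"dr": [0,0,0]},{"offset": [0,0,0],"dr": [0,0,0]},{"offset": [0,0,0],"dr": [0,0,0]},{"offset": [0,0,0],"dr": [0,0,0]},{"offset": [0,0,0],"dr": [0,0,0]},{"offset": [0,0,0],"dr": [0,0,0]}]}}

```text
time_s: 3.73
position: [0.5438, -0.0042, 0.1075]
tcp_rot: [[0.889, 0.458, 0.0], [0.458, -0.889, 0.0], [0.0, -0.0, -1.0]]
force: [0.7, 1.1, -1.8]
opening: 0.136
grasp_force: 30.0
```

Request:
{"api": "servo_tool", "payload": {"targets": [{"offset": [0,0,-0.01],"dr": [0,0,0]},{"offset": [0,0,-0.025],"dr": [0,0,0]},{"offset": [0,0,-0.045],"dr": [0,0,0]},{"offset": [0,0,-0.06],"dr": [0,0,0]},{"offset": [0,0,-0.07],"dr": [0,0,0]},{"offset": [0,0,-0.07],"dr": [0,0,0]}]}}

```text
time_s: 4.23
position: [0.5448, -0.0046, 0.1796]
tcp_rot: [[0.889, 0.458, 0.004], [0.458, -0.889, -0.001], [0.003, 0.003, -1.0]]
force: [1.0, -0.8, -5.3]
opening: 0.133
grasp_force: 30.0
```

Request:
{"api": "servo_tool", "payload": {"targets": [{"offset": [0,0.001,0],"dr": [0,0,0]},{"offset": [-0.003,0.004,0],"dr": [0,0,0]},{"offset": [-0.009,0.013,0],"dr": [0,0,0]},{"offset": [-0.02,0.027,0],"dr": [0,0,0]},{"offset": [-0.035,0.048,0],"dr": [0,0,0]},{"offset": [-0.054,0.073,0],"dr": [0,0,0]},{"offset": [-0.075,0.103,0],"dr": [0,0,0]},{"offset": [-0.098,0.133,0],"dr": [0,0,0]},{"offset": [-0.12,0.163,0],"dr": [0,0,0]},{"offset": [-0.142,0.193,0],"dr": [0,0,0]},{"offset": [-0.16,0.218,0],"dr": [0,0,0]},{"offset": [-0.175,0.239,0],"dr": [0,0,0]},{"offset": [-0.186,0.253,0],"dr": [0,0,0]},{"offset": [-0.192,0.262,0],"dr": [0,0,0]},{"offset": [-0.195,0.265,0],"dr": [0,0,0]},{"offset": [-0.1955,0.266,0],"dr": [0,0,0]},{"offset": [-0.1955,0.266,0],"dr": [0,0,0]},{"offset": [-0.1955,0.266,0],"dr": [0,0,0]}]}}

```text
time_s: 5.73
position: [0.4915, -0.3287, 0.1772]
tcp_rot: [[0.889, 0.459, -0.001], [0.459, -0.889, 0.002], [-0.0, -0.002, -1.0]]
force: [0.1, 0.0, -4.6]
opening: 0.133
grasp_force: 30.0
```

```bash
python3 - <<'E'
from h import *
c=grab('side','1');c2=grab('top','1')
a=cv2.resize(c['color'][150:330,240:440],(400,360)); b=cv2.resize(c2['color'][200:380,240:440],(400,360))
cv2.imwrite('pics/crop1.png',np.hstack([a,b])[...,::-1])
E
```

```text
(no output)
```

View pics/crop1.png

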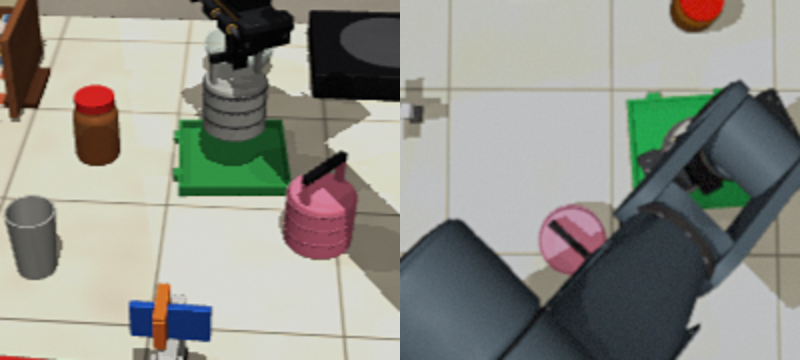

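The crop shows the steel tiffin hanging upright over the tray at crop (235,105), which is side (357,203). The pink tiffin, jar and tumbler are untouched. Lowering now.

Request:
{"api": "servo_tool", "payload": {"targets": [{"offset": [0,0,0.01],"dr": [0,0,0]},{"offset": [0,0,0.025],"dr": [0,0,0]},{"offset": [0,0,0.04],"dr": [0,0,0]},{"offset": [0,0,0.052],"dr": [0,0,0]},{"offset": [0,0,0.058],"dr": [0,0,0]},{"offset": [0,0,0.06],"dr": [0,0,0]},{"offset": [0,0,0.062],"dr": [0,0,0]},{"offset": [0,0,0.064],"dr": [0,0,0]},{"offset": [0,0,0.065],"dr": [0,0,0]},{"offset": [0,0,0.065],"dr": [0,0,0]},{"offset": [0,0,0.065],"dr": [0,0,0]}]}}

```text
time_s: 6.75
position: [0.4919, -0.3306, 0.113]
tcp_rot: [[0.889, 0.458, 0.001], [0.458, -0.889, -0.001], [0.0, 0.001, -1.0]]
force: [-0.2, 0.5, -5.3]
opening: 0.131
grasp_force: 30.0
```

Request:
{"api": "servo_tool", "payload": {"targets": [{"offset": [0,0,0.001],"dr": [0,0,0]},{"offset": [0,0,0.002],"dr": [0,0,0]},{"offset": [0,0,0.002],"dr": [0,0,0]},{"offset": [0,0,0.002],"dr": [0,0,0]}]}}

```text
time_s: 7.08
position: [0.4921, -0.3308, 0.1125]
tcp_rot: [[0.889, 0.458, 0.001], [0.458, -0.889, -0.002], [0.001, 0.002, -1.0]]
force: [-0.9, 1.1, 6.8]
opening: 0.133
grasp_force: 30.0
```

Contact: the force went from -5.3 to +6.8 N. Easing off about 1 mm and opening.

Request:
{"api": "servo_tool", "payload": {"targets": [{"offset": [0,0,-0.001],"dr": [0,0,0]},{"offset": [0,0,-0.001],"dr": [0,0,0]}]}}

```text
time_s: 7.25
position: [0.4921, -0.3308, 0.1125]
tcp_rot: [[0.889, 0.458, 0.001], [0.458, -0.889, -0.001], [0.001, 0.002, -1.0]]
force: [-0.2, 0.5, 3.4]
opening: 0.135
grasp_force: 30.0
```

Request:
{"api": "servo_tool", "payload": {"targets": [{"offset": [0,0,0],"dr": [0,0,0]},{"offset": [0,0,0],"dr": [0,0,0]},{"offset": [0,0,0],"dr": [0,0,0]},{"offset": [0,0,0],"dr": [0,0,0]},{"offset": [0,0,0],"dr": [0,0,0]},{"offset": [0,0,0],"dr": [0,0,0]},{"offset": [0,0,0],"dr": [0,0,0]}], "gripper": -1}}

```text
time_s: 7.83
position: [0.4917, -0.3304, 0.1115]
tcp_rot: [[0.889, 0.458, -0.0], [0.458, -0.889, 0.0], [0.0, -0.0, -1.0]]
force: [-0.1, -0.7, -0.1]
opening: 0.58
grasp_force: 0.0
```

Request:
{"api": "servo_tool", "payload": {"targets": [{"offset": [0,0,-0.02],"dr": [0,0,0]},{"offset": [0,0,-0.05],"dr": [0,0,0]},{"offset": [0,0,-0.085],"dr": [0,0,0]},{"offset": [0,0,-0.11],"dr": [0,0,0]},{"offset": [0,0,-0.12],"dr": [0,0,0]},{"offset": [0,0,-0.12],"dr": [0,0,0]}]}}

```text
time_s: 8.33
position: [0.493, -0.3316, 0.2345]
tcp_rot: [[0.889, 0.458, 0.005], [0.458, -0.889, -0.005], [0.002, 0.006, -1.0]]
force: [-0.4, 0.1, -0.8]
opening: 0.979
grasp_force: 0.0
```

Tiffin released. I'll check that placement in the next picture. Moving above the blue handle.

Request:
{"api": "servo_tool", "payload": {"targets": [{"offset": [0.246,-0.403,0],"dr": [0,0,29.1]},{"offset": [0.246,-0.403,0],"dr": [0,0,29.1]},{"offset": [0.246,-0.403,0],"dr": [0,0,29.1]},{"offset": [0.246,-0.403,0],"dr": [0,0,29.1]},{"offset": [0.246,-0.403,0],"dr": [0,0,29.1]},{"offset": [0.246,-0.403,0],"dr": [0,0,29.1]},{"offset": [0.246,-0.403,0],"dr": [0,0,29.1]},{"offset": [0.246,-0.403,0],"dr": [0,0,29.1]},{"offset": [0.246,-0.403,0],"dr": [0,0,29.1]},{"offset": [0.246,-0.403,0],"dr": [0,0,29.1]},{"offset": [0.246,-0.403,0],"dr": [0,0,29.1]},{"offset": [0.246,-0.403,0],"dr": [0,0,29.1]},{"offset": [0.246,-0.403,0],"dr": [0,0,29.1]},{"offset": [0.246,-0.403,0],"dr": [0,0,29.1]},{"offset": [0.246,-0.403,0],"dr": [0,0,29.1]}], "gripper": -0.2}}

```text
time_s: 9.58
position: [0.5249, 0.1398, 0.2301]
tcp_rot: [[0.999, -0.032, -0.003], [-0.032, -0.999, -0.001], [-0.003, 0.001, -1.0]]
force: [-0.9, 0.4, 0.3]
opening: 0.598
grasp_force: 0.0
```

```bash
python3 - <<'E'
from h import *
c=grab('side','2');w=grab('wrist','2')
K=w['camera_matrix'];D=np.zeros(4)
def wray(p):
    q=np.array([(p[0]-K[0,2])/K[0,0],(p[1]-K[1,2])/K[1,1]]);th=np.linalg.norm(q);d=np.array([*(q/th*np.sin(th)),np.cos(th)])
    R=np.array(w['R']);return -R.T@w['t'],R.T@d
def wz(p,z):
    o,d=wray(p);return (o+d*(z-o[2])/d[2]).round(4)
print('cam',wray((1,1))[0],bot.read_state()['position'],bot.read_state()['tcp_rot'].round(3).tolist() if hasattr(bot.read_state()['tcp_rot'],'round') else bot.read_state()['tcp_rot'])
for k in('blue','orange','yellow'):
    for b in blobs(cv2.inRange(hsv(w),*COL[k]),(0,0,640,480),30): print(k,b[0],b[1],b[2],cv2.boxPoints(b[3]).round(1).tolist())
a=cv2.resize(c['color'][140:440,230:430],(400,600)); b=cv2.resize(w['color'],(400,300))
o=np.zeros((600,800,3),np.uint8);o[:,:400]=a;o[:300,400:]=b;cv2.imwrite('pics/crop2.png',o[...,::-1])
E
```

```text
cam [0.59886076 0.13613466 0.39303087] [0.52553355 0.13913083 0.23075258] [[0.999, -0.034, -0.002], [-0.034, -0.999, -0.0], [-0.002, 0.001, -1.0]]
blue 838 [314.3, 248.6] [308, 218, 14, 62] [[308.0, 218.0], [321.0, 218.0], [321.0, 279.0], [308.0, 279.0]]
blue 636 [314.0, 172.6] [307, 151, 15, 44] [[307.0, 194.0], [307.0, 151.0], [321.0, 151.0], [321.0, 194.0]]
orange 1736 [313.8, 206.0] [273, 195, 83, 22] [[273.0, 195.0], [355.0, 195.0], [355.0, 216.0], [273.0, 216.0]]
yellow 256 [169.8, 248.5] [165, 232, 11, 34] [[164.1999969482422, 232.10000610351562], [171.60000610351562, 231.3000030517578], [175.3000030517578, 265.0], [168.0, 265.79998779296875]]
```

View pics/crop2.png

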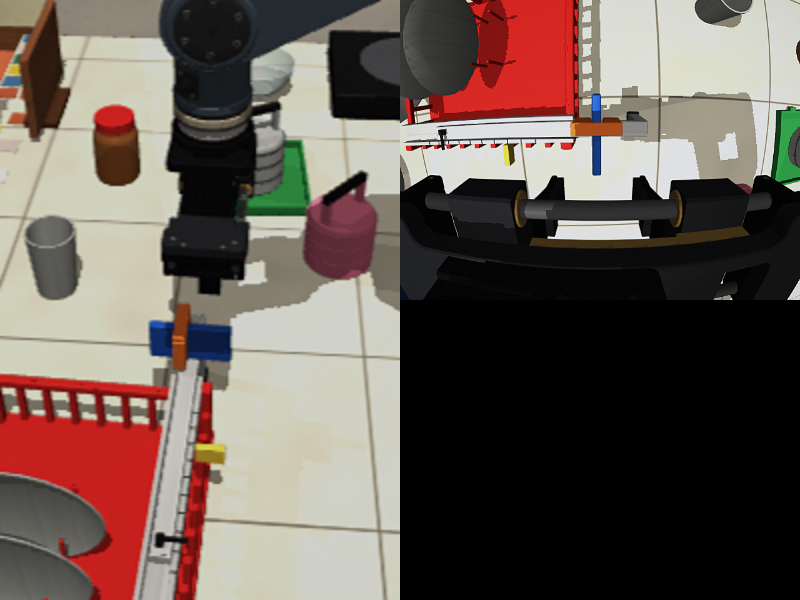

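The side crop shows the steel tiffin standing upright in the tray at (262,165), with the bystanders unmoved. In the wrist view the blue handle is centred near (314,215), the clip at (170,248) and the pointer at about (69,216). Computing the refinement.

```bash
cat >> h.py <<'E'
def wz(w,p,z):
    K=w['camera_matrix'];q=np.array([(p[0]-K[0,2])/K[0,0],(p[1]-K[1,2])/K[1,1]]);th=np.linalg.norm(q);d=np.array([*(q/th*np.sin(th)),np.cos(th)])
    R=np.array(w['R']);o=-R.T@w['t'];d=R.T@d;return (o+d*(z-o[2])/d[2]).round(4)
E
python3 - <<'E'
from h import *
w=load('wrist','2');S=load('side','2')
print('blue near/far ends',wz(w,(314.3,279.5),.15),wz(w,(314,150.5),.15),'edges',wz(w,(307.5,170),.15),wz(w,(321.5,170),.15))
print('cam',wz(w,(314,195),.157),wz(w,(314,216.5),.157))
for b in blobs(cv2.inRange(hsv(w),*COL['black']),(50,195,90,245),6): print('pointer',b[0],b[1],b[2])
for z in(.095,.104,.107): print(z,'clip corners',[wz(w,p,z).tolist() for p in((164.2,232),(171.6,231.3),(175.3,265),(168,265.8))])
for p in((60,212),(69,212),(69,205),(69,225)): print('ptr',p,wz(w,p,.107))
a=cv2.resize(w['color'][190:280,40:190],(800,480),interpolation=cv2.INTER_CUBIC);b=0
cv2.imwrite('pics/crop3.png',a[...,::-1])
E
```

```text
blue near/far ends [0.5053 0.1408 0.15  ] [0.5939 0.1378 0.15  ] edges [0.5813 0.1425 0.15  ] [0.5809 0.1334 0.15  ]
cam [0.5656 0.1388 0.157 ] [0.5515 0.1393 0.157 ]
pointer 267 [68.0, 221.3] [60, 207, 30, 33]
pointer 31 [84.4, 233.0] [81, 231, 9, 6]
pointer 30 [76.2, 201.0] [63, 200, 27, 3]
pointer 6 [58.5, 195.0] [56, 195, 6, 1]
0.095 clip corners [[0.5313, 0.2716, 0.095], [0.5316, 0.2643, 0.095], [0.5007, 0.2652, 0.095], [0.5001, 0.2726, 0.095]]
0.104 clip corners [[0.5333, 0.2675, 0.104], [0.5336, 0.2604, 0.104], [0.5037, 0.2613, 0.104], [0.5031, 0.2685, 0.104]]
0.107 clip corners [[0.534, 0.2661, 0.107], [0.5343, 0.2591, 0.107], [0.5047, 0.26, 0.107], [0.5041, 0.2671, 0.107]]
ptr (60, 212) [0.5584 0.3765 0.107 ]
ptr (69, 212) [0.5576 0.365  0.107 ]
ptr (69, 205) [0.5641 0.3637 0.107 ]
ptr (69, 225) [0.5455 0.3676 0.107 ]
```

View pics/crop3.png

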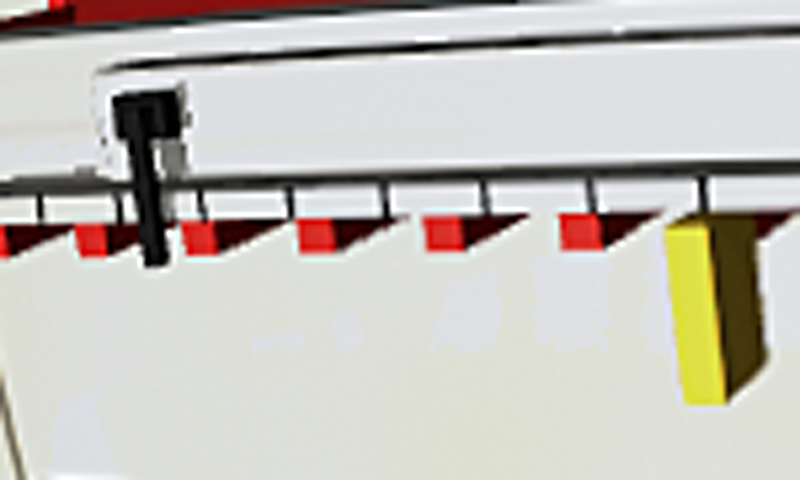

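The crop shows the pointer tip at wrist pixel (69,239) and the clip's yellow top face centred at (170,248). The handle centre comes out at (0.5496, 0.139), and the required pull at about 106 mm. Descending to grip.

Request:
{"api": "servo_tool", "payload": {"targets": [{"offset": [0.002,0.001,0.03],"dr": [0,0,0]},{"offset": [0.002,0.001,0.06],"dr": [0,0,0]},{"offset": [0.002,0.001,0.085],"dr": [0,0,0]},{"offset": [0.002,0.001,0.105],"dr": [0,0,0]},{"offset": [0.002,0.001,0.115],"dr": [0,0,0]},{"offset": [0.002,0.001,0.119],"dr": [0,0,0]},{"offset": [0.002,0.001,0.119],"dr": [0,0,0]},{"offset": [0.002,0.001,0.119],"dr": [0,0,0]}]}}

```text
time_s: 10.35
position: [0.5288, 0.139, 0.1133]
tcp_rot: [[0.999, -0.033, 0.002], [-0.033, -0.999, 0.0], [0.002, -0.0, -1.0]]
force: [-1.0, -0.2, 0.3]
opening: 0.603
grasp_force: 0.0
```

Request:
{"api": "servo_tool", "payload": {"targets": [{"offset": [0,0,0],"dr": [0,0,0]},{"offset": [0,0,0],"dr": [0,0,0]},{"offset": [0,0,0],"dr": [0,0,0]},{"offset": [0,0,0],"dr": [0,0,0]},{"offset": [0,0,0],"dr": [0,0,0]},{"offset": [0,0,0],"dr": [0,0,0]},{"offset": [0,0,0],"dr": [0,0,0]},{"offset": [0,0,0],"dr": [0,0,0]},{"offset": [0,0,0],"dr": [0,0,0]},{"offset": [0,0,0],"dr": [0,0,0]}], "gripper": 1}}

```text
time_s: 11.18
position: [0.5279, 0.1399, 0.1126]
tcp_rot: [[0.999, -0.033, 0.0], [-0.033, -0.999, 0.001], [0.0, -0.001, -1.0]]
force: [-0.1, 2.6, 0.7]
opening: 0.111
grasp_force: 30.0
```

Request:
{"api": "servo_tool", "payload": {"targets": [{"offset": [0,0.004,0],"dr": [0,0,0]},{"offset": [0,0.012,0],"dr": [0,0,0]},{"offset": [0,0.024,0],"dr": [0,0,0]},{"offset": [0,0.038,0],"dr": [0,0,0]},{"offset": [0,0.053,0],"dr": [0,0,0]},{"offset": [0,0.068,0],"dr": [0,0,0]},{"offset": [0,0.082,0],"dr": [0,0,0]},{"offset": [0,0.094,0],"dr": [0,0,0]},{"offset": [0,0.102,0],"dr": [0,0,0]},{"offset": [0,0.106,0],"dr": [0,0,0]},{"offset": [0,0.106,0],"dr": [0,0,0]},{"offset": [0,0.106,0],"dr": [0,0,0]}]}}

```text
time_s: 12.18
position: [0.5246, 0.0333, 0.1126]
tcp_rot: [[0.999, -0.034, 0.001], [-0.034, -0.999, 0.001], [0.001, -0.001, -1.0]]
force: [1.2, 5.0, 0.0]
opening: 0.114
grasp_force: 30.0
```

```bash
python3 - <<'E'
from h import *
c=grab('side','3');w=grab('wrist','3');print(bot.read_state()['position'],bot.read_state()['force'])
for n,m in(('side',c),('wrist',w)):
    for b in blobs(cv2.inRange(hsv(m),*COL['yellow']),(0,0,640,480),20): print(n,'yellow',b[0],b[1],b[2],cv2.boxPoints(b[3]).round(1).tolist())
a=cv2.resize(c['color'][335:395,290:370],(800,600),interpolation=cv2.INTER_CUBIC)[:300*2]
cv2.imwrite('pics/crop4.png',np.vstack([cv2.resize(a,(400,300)),cv2.resize(w['color'],(400,300))])[...,::-1])
E
```

```text
[0.52463005 0.0335128  0.11261802] [1.62489217 5.06475814 0.71181746]
side yellow 83 [103.3, 464.5] [95, 462, 19, 7] [[95.0, 462.0], [113.0, 462.0], [113.0, 468.0], [95.0, 468.0]]
side yellow 44 [334.7, 363.6] [328, 362, 14, 5] [[327.79998779296875, 364.8999938964844], [328.1000061035156, 361.29998779296875], [341.29998779296875, 362.3999938964844], [341.0, 366.0]]
```

View pics/crop4.png

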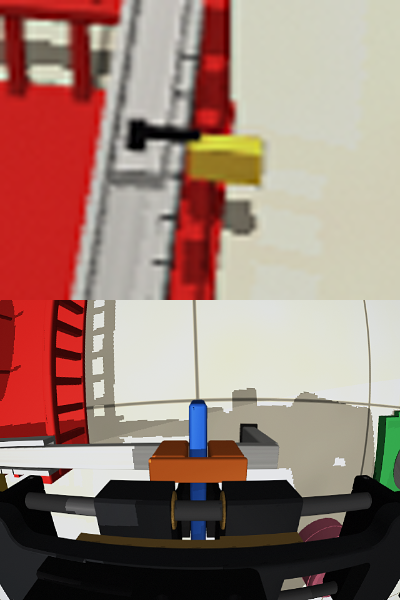

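The side crop shows the pointer tip at full-image (329,361.6), right beside the clip's yellow top face at (335,364). The wrist view shows the fingers holding the blue handle. I'll quantify the remaining offset.

```bash
python3 - <<'E'
from h import *
from scipy.optimize import least_squares
T=load('top','0');S0=load('side','0');S=load('side','3');W=load('wrist','2')
u=np.array([.033,.9995,0])
H=hsv(S)
print('V rows',*[ (x,H[355:372,x,2].tolist(),H[355:372,x,1].tolist()) for x in(326,328,330,333,336)],sep='\n')
for z in(.104,.106,.108,.110):
    print(z,'side clip s',onz(S,(334.7,363.6),z)@u,'wrist clip s',wz(W,(169.8,248.5),z)@u,'top',onz(T,(177.4,263.7),z)@u,'clip x',onz(S,(334.7,363.6),z)[0])
print('pointer now side z.107',onz(S,(328.5,361.7),.107),onz(S,(328.5,361.7),.107)@u,'before',wz(W,(69.1,237),.107)@u, onz(S0,(318,409.8),.107)@u)
E
```

```text
V rows
(326, [201, 202, 201, 203, 189, 113, 24, 5, 58, 137, 128, 107, 106, 115, 91, 76, 90], [11, 10, 11, 10, 11, 7, 11, 153, 0, 2, 4, 19, 22, 40, 118, 174, 116])
(328, [65, 63, 75, 64, 68, 70, 14, 7, 142, 193, 152, 154, 154, 154, 151, 174, 122], [51, 49, 88, 131, 173, 182, 109, 255, 185, 186, 198, 202, 202, 199, 196, 208, 219])
(330, [107, 125, 197, 200, 182, 118, 112, 174, 196, 218, 153, 147, 148, 147, 147, 162, 147], [222, 220, 217, 217, 219, 220, 214, 185, 182, 174, 192, 193, 193, 194, 193, 203, 220])
(333, [123, 120, 168, 172, 155, 114, 95, 211, 212, 218, 134, 147, 147, 146, 147, 146, 147], [222, 221, 219, 218, 219, 224, 255, 178, 176, 174, 196, 193, 194, 194, 193, 192, 213])
(336, [172, 159, 125, 131, 144, 179, 177, 209, 210, 212, 161, 148, 147, 148, 145, 143, 164], [130, 194, 214, 199, 138, 103, 95, 156, 177, 178, 188, 193, 194, 195, 197, 198, 168])
0.104 side clip s 0.28027144645385277 wrist clip s 0.28128165 top 0.28193630861455626 clip x 0.5194841583025679
0.106 side clip s 0.2817789046445448 wrist clip s 0.28040190000000004 top 0.2813661629025107 clip x 0.5193826755043377
0.108 side clip s 0.2832863628352368 wrist clip s 0.27951885000000004 top 0.280796017190465 clip x 0.5192811927061074
0.11 side clip s 0.28479382102592876 wrist clip s 0.27863910000000003 top 0.2802258714784193 clip x 0.5191797099078771
pointer now side z.107 [0.53209337 0.26179499 0.107     ] 0.279223178462606 before 0.38754025000000003 0.38774076171149374
```

Request:
{"api": "servo_tool", "payload": {"targets": [{"offset": [0,-0.001,0],"dr": [0,0,0]},{"offset": [0,-0.001,0],"dr": [0,0,0]},{"offset": [0,-0.001,0],"dr": [0,0,0]}]}}

```text
time_s: 12.53
position: [0.5247, 0.0347, 0.1126]
tcp_rot: [[0.999, -0.033, 0.001], [-0.033, -0.999, 0.001], [0.001, -0.001, -1.0]]
force: [1.1, 5.5, 0.8]
opening: 0.116
grasp_force: 30.0
```

```bash
python3 - <<'E'
from h import *
S=grab('side','4');T=grab('top','4')
a=cv2.resize(S['color'][345:380,305:350],(514,400),interpolation=cv2.INTER_CUBIC); b=cv2.resize(T['color'][245:280,160:200],(286,250),interpolation=cv2.INTER_CUBIC)
o=np.zeros((400,800,3),np.uint8);o[:,:514]=a;o[:250,514:]=b;cv2.imwrite('pics/crop5.png',o[...,::-1])
H=hsv(T)
for r in range(254,271): print(r,H[r,168:190,2].tolist())
Hs=hsv(S);print([ (x,Hs[357:368,x,2].tolist()) for x in(324,326,328,329,330,333,336)])
E
```

```text
254 [191, 190, 191, 192, 185, 181, 195, 199, 174, 107, 75, 165, 197, 198, 193, 192, 190, 190, 191, 192, 192, 190]
255 [192, 192, 192, 192, 187, 187, 187, 190, 171, 103, 83, 167, 198, 195, 192, 192, 192, 192, 192, 192, 190, 191]
256 [187, 190, 187, 185, 185, 190, 187, 182, 158, 76, 79, 156, 184, 182, 179, 182, 183, 183, 185, 182, 184, 182]
257 [184, 187, 184, 169, 173, 196, 197, 197, 167, 66, 67, 130, 155, 156, 152, 155, 161, 164, 162, 164, 161, 162]
258 [183, 188, 187, 165, 160, 187, 189, 192, 162, 70, 72, 154, 192, 189, 187, 187, 187, 178, 175, 191, 191, 193]
259 [168, 174, 172, 149, 147, 160, 167, 168, 137, 61, 98, 151, 163, 174, 175, 167, 165, 147, 140, 165, 171, 177]
260 [162, 186, 174, 132, 102, 112, 122, 128, 115, 91, 148, 163, 130, 160, 161, 135, 131, 137, 143, 155, 177, 194]
261 [164, 198, 184, 136, 70, 63, 63, 79, 123, 147, 155, 141, 78, 72, 81, 70, 86, 103, 121, 155, 188, 197]
262 [157, 188, 173, 118, 73, 68, 63, 69, 158, 200, 186, 143, 77, 69, 70, 58, 65, 68, 82, 150, 188, 193]
263 [141, 159, 151, 136, 131, 121, 122, 124, 164, 200, 187, 142, 81, 113, 125, 119, 106, 93, 101
[... 547 characters left out ...]
, 171, 165, 191, 189, 193, 190, 189, 191]
269 [190, 188, 188, 191, 188, 189, 190, 188, 188, 193, 163, 93, 134, 181, 173, 166, 191, 190, 189, 190, 188, 189]
270 [191, 191, 189, 190, 191, 193, 190, 190, 191, 191, 176, 138, 156, 179, 171, 167, 191, 192, 191, 189, 190, 191]
[(324, [149, 148, 162, 172, 36, 5, 32, 169, 176, 184, 184]), (326, [202, 202, 184, 189, 45, 10, 10, 139, 127, 107, 108]), (328, [78, 62, 67, 89, 48, 14, 5, 195, 152, 153, 155]), (329, [153, 156, 140, 120, 80, 27, 16, 213, 157, 149, 149]), (330, [197, 199, 181, 127, 128, 176, 175, 218, 155, 147, 149]), (333, [168, 171, 154, 114, 96, 210, 213, 217, 134, 146, 148]), (336, [124, 131, 144, 178, 177, 208, 210, 212, 162, 146, 148])]
```

View pics/crop5.png

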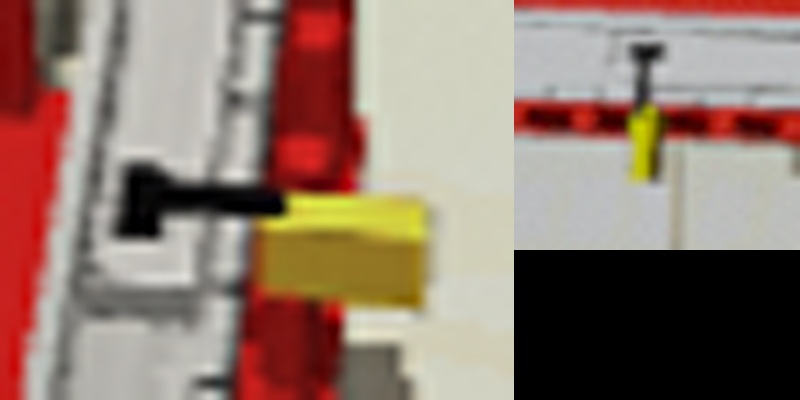

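The side crop shows the pointer overlapping the clip's yellow top face, with rows 362.3 and 363.1. The higher pointer accounts for most of that gap. In the top view the pointer is at column 177.4 and the clip centre at 177.3, so they line up within about 0.5 mm. Next I'll loosen the grip slightly so the inner finger holds the leg against the spring, and slide toward the cam.

Request:
{"api": "servo_tool", "payload": {"targets": [{"offset": [0,0,0],"dr": [0,0,0]},{"offset": [0,0.001,0],"dr": [0,0,0]},{"offset": [0,0.001,0],"dr": [0,0,0]},{"offset": [0,0.001,0],"dr": [0,0,0]},{"offset": [0.002,0.001,0],"dr": [0,0,0]},{"offset": [0.005,0.001,0],"dr": [0,0,0]},{"offset": [0.008,0.001,0],"dr": [0,0,0]},{"offset": [0.008,0.001,0],"dr": [0,0,0]}], "gripper": 0.73}}

```text
time_s: 13.3
position: [0.5298, 0.034, 0.1118]
tcp_rot: [[0.999, -0.033, -0.006], [-0.033, -0.999, 0.002], [-0.006, -0.002, -1.0]]
force: [-2.8, 5.3, -0.2]
opening: 0.139
grasp_force: 2.8
```

Request:
{"api": "servo_tool", "payload": {"targets": [{"offset": [0.003,0,0],"dr": [0,0,0]},{"offset": [0.006,0,0],"dr": [0,0,0]},{"offset": [0.009,0,0],"dr": [0,0,0]},{"offset": [0.012,0,0],"dr": [0,0,0]},{"offset": [0.015,0,0],"dr": [0,0,0]},{"offset": [0.018,0,0],"dr": [0,0,0]},{"offset": [0.021,0,0],"dr": [0,0,0]},{"offset": [0.024,0,0],"dr": [0,0,0]},{"offset": [0.027,0,0],"dr": [0,0,0]},{"offset": [0.027,0,0],"dr": [0,0,0]},{"offset": [0.027,0,0],"dr": [0,0,0]}]}}

```text
time_s: 14.22
position: [0.5555, 0.0333, 0.1115]
tcp_rot: [[0.999, -0.033, -0.008], [-0.033, -0.999, 0.002], [-0.009, -0.002, -1.0]]
force: [-3.9, 5.0, 1.8]
opening: 0.138
grasp_force: 3.5
```

Request:
{"api": "servo_tool", "payload": {"targets": [{"offset": [0.003,0,0],"dr": [0,0,0]},{"offset": [0.006,0,0],"dr": [0,0,0]},{"offset": [0.008,0,0],"dr": [0,0,0]},{"offset": [0.01,0,0],"dr": [0,0,0]},{"offset": [0.012,0,0],"dr": [0,0,0]},{"offset": [0.012,0,0],"dr": [0,0,0]},{"offset": [0.012,0,0],"dr": [0,0,0]}]}}

```text
time_s: 14.8
position: [0.563, 0.0335, 0.1114]
tcp_rot: [[0.999, -0.032, -0.018], [-0.032, -0.999, 0.003], [-0.018, -0.003, -1.0]]
force: [-11.8, 5.4, 7.4]
opening: 0.138
grasp_force: 8.6
```

Request:
{"api": "servo_tool", "payload": {"targets": [{"offset": [0.002,0,0],"dr": [0,0,0]},{"offset": [0.004,0,0],"dr": [0,0,0]},{"offset": [0.004,0,0],"dr": [0,0,0]},{"offset": [0.004,0,0],"dr": [0,0,0]}]}}

```text
time_s: 15.13
position: [0.5629, 0.0339, 0.1113]
tcp_rot: [[0.999, -0.032, -0.026], [-0.032, -0.999, 0.004], [-0.027, -0.003, -1.0]]
force: [-18.9, 6.5, 13.4]
opening: 0.136
grasp_force: 12.1
```

```bash
python3 - <<'E'
from h import *
W=grab('wrist','5');S=grab('side','5');T=grab('top','5');s=bot.read_state();print(s['position'],s['force'])
for k in('orange','blue'):
    for b in blobs(cv2.inRange(hsv(W),*COL[k]),(0,0,640,480),30): print(k,b[0],b[1],b[2],'@.157',wz(W,(b[2][0]+b[2][2]/2,b[2][1]-.5),.157),wz(W,(b[2][0]+b[2][2]/2,b[2][1]+b[2][3]-.5),.157),'@.15 top',wz(W,(b[2][0]+b[2][2]/2,b[2][1]-.5),.15))
Hs=hsv(S);print([ (x,Hs[357:368,x,2].tolist()) for x in(324,326,328,329,330,333,336)])
H=hsv(T);print([H[r,172:184,2].tolist() for r in(256,257,258,259,262,263)])
cv2.imwrite('pics/crop6.png',np.hstack([cv2.resize(W['color'][100:400,170:470],(400,400)),cv2.resize(S['color'][345:385,305:345],(400,400),interpolation=cv2.INTER_CUBIC)])[...,::-1])
E
```

```text
[0.56289493 0.03390124 0.11133292] [-18.40808999   7.05104239  13.86226864]
orange 2063 [317.1, 306.3] [276, 294, 83, 26] @.157 [0.5877 0.0319 0.157 ] [0.5776 0.0322 0.157 ] @.15 top [0.5845 0.032  0.15  ]
orange 216 [360.7, 286.8] [336, 285, 52, 5] @.157 [0.5905 0.0167 0.157 ] [0.5886 0.0167 0.157 ] @.15 top [0.5874 0.0159 0.15  ]
orange 207 [268.4, 286.8] [242, 285, 52, 5] @.157 [0.5915 0.0485 0.157 ] [0.5896 0.0487 0.157 ] @.15 top [0.5885 0.0496 0.15  ]
blue 971 [314.6, 267.3] [301, 242, 27, 47] @.157 [0.6061 0.0322 0.157 ] [0.5896 0.0328 0.157 ] @.15 top [0.604  0.0324 0.15  ]
blue 702 [314.4, 367.6] [303, 353, 24, 31] @.157 [0.5637 0.0336 0.157 ] [0.549  0.0341 0.157 ] @.15 top [0.559  0.0338 0.15  ]
[(324, [156, 152, 166, 171, 92, 18, 0, 165, 182, 189, 189]), (326, [208, 207, 187, 191, 104, 22, 1, 87, 128, 112, 112]), (328, [77, 65, 68, 88, 131, 27, 7, 138, 155, 161, 159]), (329, [159, 161, 145, 119, 152, 37, 21, 156, 157, 154, 154]), (330, [203, 205, 187, 130, 148, 182, 181, 206, 160, 153, 153]), (333, [174, 174, 160, 119, 100, 216, 218, 223, 138, 151, 153]), (336, [127, 135, 148, 184, 181, 213, 214, 217, 166, 153, 152])]
[[190, 188, 180, 185, 155, 62, 107, 167, 188, 184, 182, 183], [178, 198, 199, 203, 169, 56, 73, 135, 155, 155, 156, 156], [164, 190, 193, 192, 161, 59, 73, 157, 195, 193, 192, 193], [146, 164, 168, 156, 111, 64, 110, 153, 167, 175, 176, 168], [80, 69, 67, 74, 161, 200, 189, 147, 77, 65, 65, 64], [130, 123, 124, 119, 165, 201, 188, 139, 82, 113, 133, 120]]
```

View pics/crop6.png

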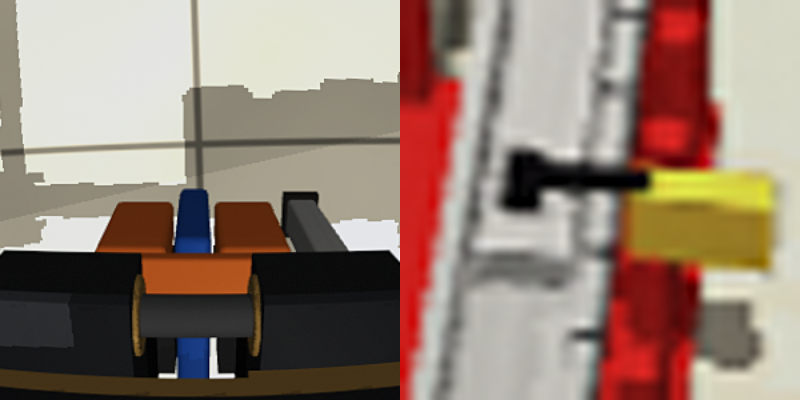

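The wrist crop shows the fingers against the orange cam, whose far edge is at leg x of about 41.5 mm against 42 when closed. Pushing harder (12 to 19 N) moved it no further, so the cam is closed. The side crop shows the pointer still over the clip. I'll ease the push a little and grip firmly.

Request:
{"api": "servo_tool", "payload": {"targets": [{"offset": [-0.003,0,0],"dr": [0,0,0]},{"offset": [-0.005,0,0],"dr": [0,0,0]},{"offset": [-0.005,0,0],"dr": [0,0,0]}]}}

```text
time_s: 15.53
position: [0.563, 0.0339, 0.1114]
tcp_rot: [[0.999, -0.033, -0.015], [-0.033, -0.999, 0.004], [-0.015, -0.003, -1.0]]
force: [-9.0, 7.2, 5.8]
opening: 0.136
grasp_force: 7.9
```

Request:
{"api": "servo_tool", "payload": {"targets": [{"offset": [0,0,0],"dr": [0,0,0]},{"offset": [0,0,0],"dr": [0,0,0]},{"offset": [0,0,0],"dr": [0,0,0]},{"offset": [0,0,0],"dr": [0,0,0]},{"offset": [0,0,0],"dr": [0,0,0]},{"offset": [0,0,0],"dr": [0,0,0]}], "gripper": 1}}

```text
time_s: 16.03
position: [0.563, 0.0339, 0.1114]
tcp_rot: [[0.999, -0.032, -0.016], [-0.032, -0.999, 0.004], [-0.016, -0.003, -1.0]]
force: [-10.6, 7.8, 5.3]
opening: 0.112
grasp_force: 32.5
```

```bash
python3 - <<'E'
from h import *
W=grab('wrist','6');S=grab('side','6');T=grab('top','6');s=bot.read_state();print(s['time_s'],s['position'],s['force'],s['opening'],s['grasp_force'])
for b in blobs(cv2.inRange(hsv(W),*COL['orange']),(0,0,640,480),30): print('orange',b[0],b[1],b[2],wz(W,(b[2][0]+b[2][2]/2,b[2][1]-.5),.157))
Hs=hsv(S);print([ (x,Hs[357:368,x,2].tolist()) for x in(324,326,328,330,333,336)])
H=hsv(T);print([H[r,172:184,2].tolist() for r in(256,257,258,259,262,263)])
E
```

```text
16.1833 [0.56299271 0.0339265  0.11135809] [-9.56779517  7.17218346  5.8962593 ] 0.11501152072389784 32.462420572992414
orange 1937 [317.1, 305.7] [280, 292, 75, 28] [0.5879 0.0319 0.157 ]
orange 187 [364.7, 285.6] [338, 284, 52, 4] [0.5902 0.016  0.157 ]
orange 183 [268.9, 285.7] [245, 284, 51, 4] [0.5913 0.0477 0.157 ]
[(324, [154, 152, 168, 173, 58, 10, 12, 162, 181, 189, 190]), (326, [207, 208, 188, 193, 58, 11, 14, 135, 131, 111, 110]), (328, [79, 66, 68, 91, 88, 19, 3, 201, 155, 158, 158]), (330, [202, 204, 186, 131, 132, 182, 179, 223, 159, 153, 152]), (333, [173, 176, 159, 117, 97, 216, 217, 222, 138, 151, 153]), (336, [129, 134, 148, 185, 181, 211, 214, 217, 166, 151, 152])]
[[186, 191, 190, 184, 158, 69, 96, 165, 188, 184, 184, 185], [175, 198, 199, 201, 171, 71, 67, 132, 157, 153, 152, 155], [163, 191, 191, 195, 164, 76, 66, 154, 195, 192, 189, 191], [147, 164, 167, 170, 139, 61, 101, 152, 164, 175, 178, 167], [75, 71, 65, 77, 158, 202, 190, 149, 77, 67, 71, 67], [132, 129, 126, 121, 164, 199, 187, 141, 82, 113, 129, 117]]
```

The pointer and mark still agree in both views, the cam is against its stop, and the grip is 32 N. Handing in.

```bash
python3 -c "
from rig import ticket
print(ticket.hand_in())"
```

```text
the job is handed in; nothing more can be done
None
```

I handed the job in at about 16 s, well inside the 54 s limit, with no verdict shown: the tiffin stands in the green tray, the leg is gripped with its pointer about 0.5 mm from the yellow mark by the top view, and the cam is pushed up against its stop.

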